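Open the scrap bin on the craft table by its hidden thumb notch

ROBOT

A 6-joint arm with a two-finger parallel gripper is mounted at the origin on the work surface. World frame = base frame: x ahead of the robot, y to its left, z up, the work surface at z = 0. Lengths are in m, angles in degrees, forces in N, time in s.
With the tool pointing down it reaches from about 0.3 to 0.825 m from the base axis. Payload 5.4 kg.
Tool frame: the origin (TCP) lies at the very end of the fingers, on their centre line; the grasp point (between the pads) lies 19 mm behind it; z points along the fingers, y is the line along which they close (so a half turn about z gives the same grasp; the last joint's range is limited). The gripper opens to 92 mm and grips with 3 to 60 N. Pads are 20 mm wide; open, the fingers measure 128 mm over their backs; the gripper's body (75 mm by 189 mm) begins 69 mm behind the grasp point.
Start: joints at [63.535, 9.076, 91.501, -0, 79.423, -12.038], TCP at [0.143, 0.557, 0.215] pointing down, gripper open.
Joint ranges: [-166.64, 166.64], [-54.1, 131.32], [10.49, 154.53], [-73.88, 253.88], [9.74, 151.15], [-171.62, 171.62]. Speed limits (degrees/s): [147.25, 147.25, 180, 180, 180, 180].

INTERFACE

Orientations are given as [roll, pitch, yaw] about the fixed x, y, z axes, in that order (R = Rz(yaw) Ry(pitch) Rx(roll)).
In Python, from cell import env gives the robot as it stands.
- The arm moves only by the shell command python3 -m creep 'ROWS' [OPENING]. ROWS is JSON, a list of rows, each a list of 4 numbers: the shift along the tool's x, y, z in cm, then the turn about the tool's z in rad. In form: [[dx, dy, dz, turn], ...]. A call has 1 to 5 rows; each row shifts and turns the commanded pose from where the row before left it, along the tool's axes as they then stand; what a row does not reach is not made up. A row lasts 1/12 s, in which the tool goes at most 41.7 mm and 7.16 degrees, less where a joint would pass 70% of its speed; a pose out of reach is approached as far as the arm can. A call with a gripper value outside its range is refused whole. OPENING is the finger opening in cm, from 0 to 9.19, set as the call begins (- or left out, the last holds). The fingers move at their own pace and stop on an object; the grip force is fixed at half the most. Time passes only in rows, so rows that do not move let the fingers close. It gives the time, the measured TCP pose, the force and the opening at its end, in the units of the state.
- env.observe(): the state, without advancing time (a new reading comes with each control period).
- env.read_camera(name): name is "scene" or "top" or "wrist"; returns a dict with "frame" (420x560x3 uint8, red, green, blue), "K" (3x3 intrinsics, pixels), "k1" (the pictures are not rectified: a ray, as slopes to the right and down, at radius r is drawn at 1 + k1 r^2 times it, then the intrinsics apply), "extrinsics" (4x4, takes a point from camera to world coordinates); the wrist camera has in their place "T_tool_cam" (4x4, takes a point from camera to tool coordinates, whose origin is the TCP and whose axes are the flange's). Camera axes: x right, y down, z forward; pixel columns grow to the right and rows downward; lengths in m; the calibration is good to about 2 mm. A picture is of the moment at which its call begins: read the wrist's pose just before it. There is no depth.
- env.hand_in(): hands the job in, once; it reports no verdict.
The state is a dict: "t": time; "joints": joint angles; "dq": joint speeds; "joint_torque": joint torques, N m; "eef_pos": TCP position; "ee_rot": TCP orientation; "wrist_force": force on the tool from outside, world axes, zero at the start; "wrist_torque": the same for the moment, N m; "opening": finger opening in m.
Only numpy, scipy, OpenCV 4.12 (cv2) and the standard library are available. Lean on these libraries where they do the work, as an engineer would, in place of code of your own. Each camera call takes 0.05 s, during which the arm holds its last target. There are 200 camera calls.

TASK

Open the round scrap bin on the craft table for the next lot of cuttings: lay a fingertip on the flat edge of its lid at the side away from the robot, sweep it round along the edge until it finds the thumb notch, and press down the catch inside the notch until the lid springs open. Then draw the hand away and leave the lid standing wide open; the bin is only touched, never lifted, tipped or shoved along, and the other things on the table stay where they are.

Things in the scene. Friction and masses are not known exactly. Their poses are not given: they have to be found in the camera images.
- bin: The scrap bin: upright round steel bin 175 mm across, 172 mm tall with its lid shut, 1.1 to 1.5 kg, loose on the table. Origin: centre of its underside. Lid and black collar sit on it stiffly at any angle, so this pose does not tell where the notch is.
- lid_mid (a point): Point on the bin's axis, 172 mm above the table, level with the flat edge of the shut lid. The lid is a steel disc 180 mm across, 6 mm thick; its flat edge band runs from 50 to 90 mm from the axis at this height (a flat dome inside 50 mm stands 3 mm higher). The notch cuts the band 58 to 90 mm from the axis, so sweep round at about 76 mm.
- edge_far (a point): Point on the flat edge at the side away from the robot (+x), 76 mm from the bin's axis. Here the edge is always plain. The one thumb notch is elsewhere round the edge: its middle is more than 40 degrees round from here. It is a wedge cut-out of 36 degrees, open outwards: 36 mm wide at its inner end, 47 mm at 76 mm from the axis, 56 mm outside.
- catch (a joint): Spring catch in the notch: 0 = up, 0.006 m = fully down. Its flat steel top fills the notch, 9 mm below the lid's edge. It takes 2 N to start and 5.6 N to press fully down; the lid is let go at about 3 mm. It springs back when released.
- lid (a joint): Opening angle of the lid: 0 = shut (latched it may read up to 0.01), 1.35 rad = wide open at its stop. Hinged opposite the notch, it opens slowly by its own spring in a second or two, with under 2 N at its edge, and rests against a hand in its way until the hand leaves.
- glue: Bystander: white glue bottle with an orange nozzle, 48 mm across, 145 mm tall, upright. Origin: centre of its underside.
- jar: Bystander: glass jar of paint brushes, 66 mm across, 85 mm tall, about 170 mm with the brushes. Origin: centre of its underside.
- tree: Bystander: little tree of four log slices on a pale wooden block, 76 mm across, 101 mm tall. Origin: centre of its underside.
- block: Bystander: pale wooden block, 60 x 45 x 75 mm tall. Origin: centre of its underside.

How it is judged:
By the outcome, as a careful person would: the job done as asked, in the order asked, and still so for the second after the job is handed in, with the robot touching nothing.
It also fails if it takes over 72 s, if anything falls off the work surface, if the arm or the gripper's body presses on something with over 40 N, if the wrist force passes 120 N, or if a joint passes its speed limit or range.

## Working session

There is one attempt and no reset: what is moved stays moved. The work goes in short steps, Python scripts to look and compute and a shell command to move; the robot and the scene stay as the last step left them, time stands still between calls to the robot, and variables do not carry over. Pictures are saved under pics/ and viewed, on a budget of 10 in all, crops included, one or two more only if the job needs it, and the job is handed in when it is done.

```bash
ls; mkdir -p pics
cat > h.py <<'E'
import numpy as np,cv2
from cell import env
def snap(n,f):
    s=env.observe();c=env.read_camera(n);cv2.imwrite('pics/'+f,c['frame'][:,:,::-1]);return s,c
def ray(c,u,v,E=None):
    E=c['extrinsics'] if E is None else E
    E=np.array(E);K=np.array(c['K']);x=cv2.undistortPoints(np.array([[[u,v]]],float),K,np.array([c['k1'],0,0,0.]))[0,0]
    return E[:3,3],E[:3,:3]@np.r_[x,1]
def onz(c,u,v,z,E=None):
    o,d=ray(c,u,v,E);return o+d*(z-o[2])/d[2]
def proj(c,p):
    E=np.linalg.inv(np.array(c['extrinsics']));q=E[:3,:3]@np.array(p)+E[:3,3]
    return cv2.projectPoints(q[None],np.zeros(3),np.zeros(3),np.array(c['K']),np.array([c['k1'],0,0,0.]))[0][0,0]
E
python3 - <<'E'
from h import *
s,c=snap('top','top0.png');print(s);print(c['K'],c['k1'],c['extrinsics'])
s,d=snap('scene','sc0.png');print(d['K'],d['k1'],d['extrinsics'])
cv2.imwrite('pics/both0.png',cv2.resize(np.hstack([c['frame'],d['frame']])[:,:,::-1],(800,300)))
E
```

```text
pics
{'t': 0.0, 'joints': array([ 6.35364933e+01,  9.11155712e+00,  9.15706515e+01, -6.44765674e-04,
        7.94228599e+01, -1.20356825e+01]), 'dq': array([ 0.05494938,  0.10095063,  0.09848396,  0.08895823, -0.0533874 ,
       -0.01554136]), 'joint_torque': array([ 9.01390085e-04, -3.85564971e+01, -3.22110486e+01,  7.03233154e-02,
        3.74868640e-02, -1.31885045e-04]), 'eef_pos': array([0.1429897 , 0.55630167, 0.21364294]), 'ee_rot': array([-1.79897109e+02, -2.12892983e-02,  1.65572276e+02]), 'wrist_force': array([ 0.6095591 ,  0.01977887, -0.46399608]), 'wrist_torque': array([0.01303027, 0.02223499, 0.01289251]), 'opening': 0.09191800463591593}
[[467.93299784   0.         278.76379605]
 [  0.         467.93299784 214.09985376]
 [  0.           0.           1.        ]] -0.09762313611636733 [[ 5.84512047e-03 -9.87069004e-01  1.60189313e-01  4.62787006e-01]
 [-9.99375041e-01 -1.81412919e-04  3.53481786e-02  5.12129977e-02]
 [-3.48620310e-02 -1.60295816e-01 -9.86453187e-01  9.87467543e-01]
 [ 0.00000000e+00  0.00000000e+00  0.00000000e+00  1.00000000e+00]]
[[486.4432125    0.         282.35833724]
 [  0.         486.4432125  203.14526699]
 [  0.           0.           1.        ]] -0.10913568515322243 [[ 0.14500565  0.73005693 -0.66782501  1.25818904]
 [ 0.98929726 -0.09588882  0.10998299 -0.0198176 ]
 [ 0.01625689 -0.6766256  -0.73614775  0.80262269]
 [ 0.          0.          0.          1.        ]]
```

View pics/top0.png

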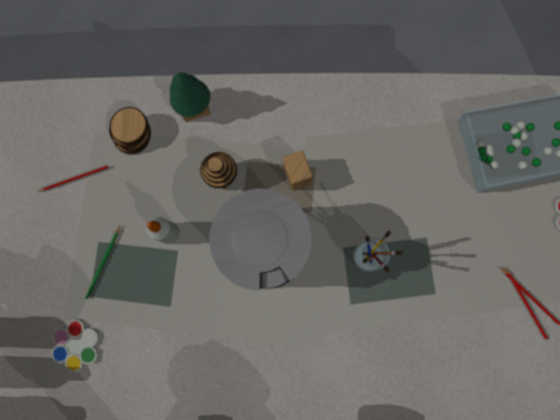

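View pics/sc0.png

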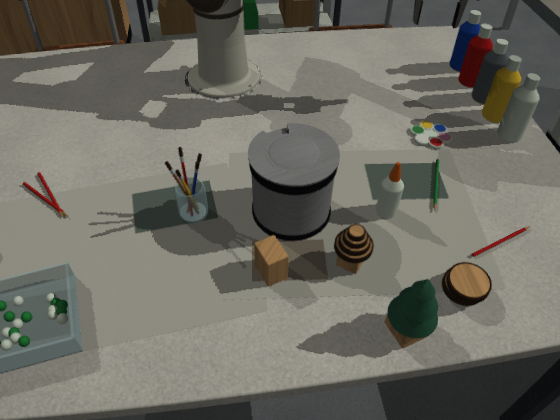

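The top view shows the bin's lid centred near (261,239), with a dark-outlined notch near (273,278) on the robot's side. The scene view agrees, with the notch near (285,130). Next I'll measure the rim and notch accurately.

Run:
```python
from h import *
c=env.read_camera('top');f=c['frame']
print(env.observe()['t'])
# rim edge points: radial search for the strongest gradient round the predicted circle, then refit
g=cv2.GaussianBlur(cv2.cvtColor(f,cv2.COLOR_RGB2GRAY),(0,0),1).astype(np.float32)
p=onz(c,261,239,.172)[:2]
from scipy.optimize import least_squares
for it in range(4):
    P=[]
    for a in np.radians(np.arange(0,360,4)):
        rr=np.arange(.082,.099,.0005) if it else np.arange(.075,.105,.0005)
        px=np.array([proj(c,[p[0]+r*np.cos(a),p[1]+r*np.sin(a),.172]) for r in rr],np.float32)
        v=cv2.remap(g,px[None,:,0],px[None,:,1],cv2.INTER_LINEAR)[0]
        d=np.abs(np.gradient(v));k=d.argmax()
        if d[k]>1: P.append(p+rr[k]*np.array([np.cos(a),np.sin(a)]))
    P=np.array(P)
    s=least_squares(lambda q:np.hypot(*(P-q[:2]).T)-q[2],[*p,.09],loss='soft_l1',f_scale=.001)
    p=s.x[:2];print(s.x,len(P),np.median(np.abs(s.fun)))
# dark band profile round edge at several radii
for r in (.066,.076,.084):
    A=np.arange(-180,180,4)
    px=np.array([proj(c,[p[0]+r*np.cos(a),p[1]+r*np.sin(a),.172]) for a in np.radians(A)],np.float32)
    v=cv2.remap(g,px[None,:,0],px[None,:,1],cv2.INTER_LINEAR)[0]
    print(r,[(int(a),int(x)) for a,x in zip(A,v) if abs(x-np.median(v))>12])
# rectified top-down lid crop: 0.25mm/px... up=+x, left=+y
n=240;gx,gy=np.meshgrid(np.arange(n),np.arange(n))
W=[[proj(c,[p[0]+(120-j)*.001,p[1]+(120-i)*.001,.172]) for i in range(n)] for j in range(n)]
m=np.array(W,np.float32);cv2.imwrite('pics/lid.png',cv2.resize(cv2.remap(f,m[...,0],m[...,1],cv2.INTER_CUBIC)[:,:,::-1],(600,600)))
```

```text
0.15
[0.55269458 0.1133945  0.09012671] 77 0.0007965947434651205
[0.55241795 0.11330219 0.0900326 ] 71 0.0006839176838556865
[0.55244265 0.11337437 0.08995844] 72 0.0007503574085875389
[0.55255825 0.11330959 0.09004464] 71 0.000587835997887351
0.066 [(-180, 63), (-176, 53), (-172, 71), (-148, 82), (-144, 85)]
0.076 [(-180, 61), (-176, 54), (-172, 77), (-148, 81), (-144, 86)]
0.084 [(-180, 66), (-176, 58), (-172, 80), (-148, 69)]
```

View pics/lid.png

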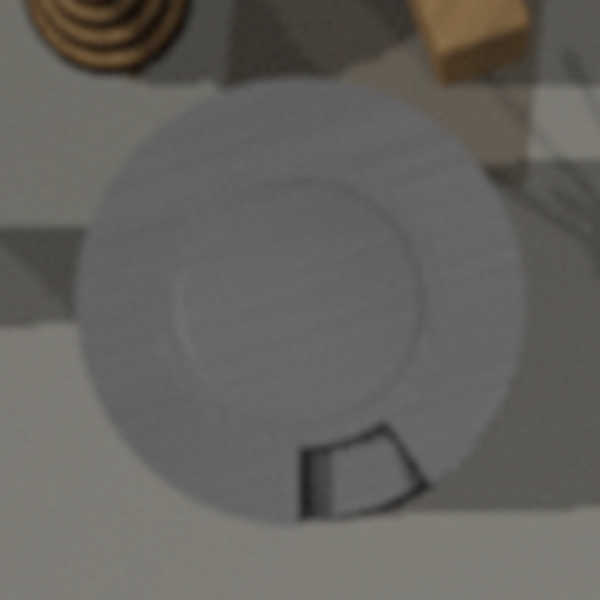

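The rim fit gives radius 90.0 mm, which matches the 90 mm given. The bin axis is at (0.5525, 0.1133). In the rectified crop the notch spans about -179° to -145° (crop x 302 to 425), so its middle is near -162° on the robot's side.

I'll turn the closed fingers so tool y lies along that radius (yaw 108°) and keep that yaw for the whole sweep.

```bash
python3 -m creep '[[0,0,0,0.11],[0,0,0,0.11],[0,0,0,0.11],[0,0,0,0.11],[0,0,0,0.11]]' 0; python3 -m creep '[[0,0,0,0.11],[0,0,0,0.11],[0,0,0,0.11],[0,0,0,0.07],[0,0,0,0.055]]'
cat > go.py <<'E'
import sys
from h import *
from scipy.spatial.transform import Rotation as R
C=np.array([.5525,.1133])
def info():
    s=env.observe();p=s['eef_pos'];q=p[:2]-C
    print('t %.2f'%s['t'],p.round(4),s['ee_rot'].round(2),'r %.1f ang %.1f'%(1e3*np.hypot(*q),np.degrees(np.arctan2(q[1],q[0]))),'F',s['wrist_force'].round(2),'op %.4f'%s['opening']);return s
if __name__=='__main__':
    s=info()
    if len(sys.argv)>3:
        d=np.array(list(map(float,sys.argv[1:4])))-s['eef_pos'];print('cm tool',(100*R.from_euler('xyz',s['ee_rot'],degrees=True).as_matrix().T@d).round(2))
E
python3 go.py .6285 .1133 .200
```

```text
t: 0.57
eef_pos: [0.1431, 0.5566, 0.2142]
ee_rot: [-180.0, 0.0, 133.7]
wrist_force: [0.3, 0.5, -0.3]
opening: 0.0604
t: 0.98
eef_pos: [0.1431, 0.5566, 0.2142]
ee_rot: [-180.0, 0.0, 107.8]
wrist_force: [-0.1, -0.5, 0.1]
opening: 0.0272
t 0.98 [0.1431 0.5566 0.2142] [-1.7997e+02  3.0000e-02  1.0779e+02] r 603.4 ang 132.7 F [-0.13 -0.48  0.1 ] op 0.0272
cm tool [-57.04  32.67   1.43]
```

```bash
for i in 1 2 3; do python3 -m creep '[[-2.85,1.63,0,0],[-2.85,1.63,0,0],[-2.85,1.63,0,0],[-2.85,1.63,0,0],[-2.85,1.63,0,0]]' >/dev/null; done; python3 -m creep '[[-3,1.7,0,0],[-3,1.7,0,0],[-3,1.7,0,0],[-3,1.7,0,0],[-2.3,1.4,0,0]]'; python3 -m creep '[[0,0,0,0],[0,0,0,0]]'; python3 go.py .6285 .1133 .172
python3 - <<'E'
from h import *
snap('top','top1.png')
E
```

```text
t: 2.65
eef_pos: [0.6313, 0.1129, 0.214]
ee_rot: [-180.0, 0.0, 107.9]
wrist_force: [-0.3, 0.5, -0.2]
opening: 0.0007
t: 2.82
eef_pos: [0.6302, 0.1141, 0.2137]
ee_rot: [-179.9, -0.0, 107.9]
wrist_force: [0.4, -0.8, 0.2]
opening: 0.0006
t 2.82 [0.6302 0.1141 0.2137] [-1.7992e+02 -4.0000e-02  1.0788e+02] r 77.7 ang 0.6 F [ 0.38 -0.81  0.23] op 0.0006
cm tool [-0.03 -0.18  4.17]
```

View pics/top1.png

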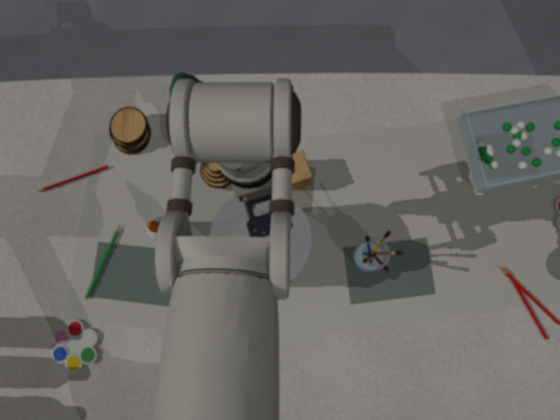

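The arm now hides the far side of the lid in the top view. The pose reads r 77.7 mm at 0.6°. I'll descend to the lid in small steps.

```bash
python3 -m creep '[[0,-0.15,1,0],[0,0,1,0],[0,0,1,0],[0,0,0.5,0],[0,0,0,0]]'>/dev/null; python3 go.py; for i in 1 2 3 4 5 6; do python3 -m creep '[[0,0,0.1,0],[0,0,0,0]]' | grep -E 'pos|force'; done; python3 go.py
```

```text
t 3.28 [0.6268 0.1151 0.177 ] [-1.7977e+02 -8.0000e-02  1.0803e+02] r 74.4 ang 1.4 F [ 0.04 -0.11 -0.87] op 0.0002
eef_pos: [0.6287, 0.1148, 0.1788]
wrist_force: [0.6, -0.1, -0.4]
eef_pos: [0.6289, 0.1146, 0.178]
wrist_force: [0.4, -0.8, 0.3]
eef_pos: [0.6286, 0.1146, 0.1767]
wrist_force: [0.9, 0.4, -0.2]
eef_pos: [0.6285, 0.1146, 0.1754]
wrist_force: [0.7, -0.2, 1.3]
eef_pos: [0.6285, 0.1146, 0.1744]
wrist_force: [-0.3, -0.4, -0.2]
eef_pos: [0.6285, 0.1146, 0.1734]
wrist_force: [0.5, 0.6, -0.4]
t 4.28 [0.6285 0.1146 0.1734] [-179.99   -0.    107.99] r 76.0 ang 1.0 F [ 0.45  0.62 -0.37] op 0.0004
```

```bash
for i in 1 2 3 4 5 6; do python3 -m creep '[[0,0,0.05,0],[0,0,0,0]]' | grep -E 'pos|force'; done; python3 go.py
```

```text
eef_pos: [0.6286, 0.1146, 0.173]
wrist_force: [0.7, -0.2, -0.9]
eef_pos: [0.6286, 0.1146, 0.1725]
wrist_force: [-0.3, -0.5, 0.2]
eef_pos: [0.6286, 0.1146, 0.1724]
wrist_force: [-0.3, 0.0, 2.3]
eef_pos: [0.6286, 0.1146, 0.1724]
wrist_force: [-2.8, -0.0, 4.2]
eef_pos: [0.6287, 0.1146, 0.1724]
wrist_force: [-3.2, 0.1, 6.6]
eef_pos: [0.6287, 0.1146, 0.1723]
wrist_force: [-4.4, -0.3, 8.5]
t 5.28 [0.6287 0.1146 0.1723] [1.7997e+02 2.0000e-02 1.0800e+02] r 76.2 ang 1.0 F [-4.35 -0.32  8.54] op 0.0007
```

Contact is at z 0.1724, which agrees with the expected 0.172. I'll ease the press to about 4 N and work out the sweep rows.

```bash
python3 -m creep '[[0,0,-0.1,0],[0,0,0,0],[0,0,0,0]]' | grep -E 'pos|force'
python3 - <<'E'
import numpy as np
from go import *
s=info();y=np.radians(108);X=np.array([np.cos(y),np.sin(y)]);Y=np.array([np.sin(y),-np.cos(y)])
A=np.r_[0.8,-4.2:-160:-5,-162]
A=np.r_[1.0,np.arange(-4,-160,-5),-162]
p=C+.076*np.c_[np.cos(np.radians(A)),np.sin(np.radians(A))];d=np.diff(p,axis=0)*100
print([[round(float(v@X),2),round(float(v@Y),2)] for v in d])
E
```

```text
eef_pos: [0.6289, 0.1147, 0.1724]
wrist_force: [-2.1, -0.4, 6.3]
t 5.53 [0.6289 0.1147 0.1724] [1.7995e+02 2.0000e-02 1.0799e+02] r 76.4 ang 1.0 F [-2.12 -0.39  6.3 ] op 0.0007
[[-0.62, -0.22], [-0.6, -0.27], [-0.58, -0.33], [-0.55, -0.38], [-0.51, -0.42], [-0.47, -0.46], [-0.43, -0.5], [-0.39, -0.54], [-0.34, -0.57], [-0.29, -0.6], [-0.23, -0.62], [-0.18, -0.64], [-0.12, -0.65], [-0.06, -0.66], [-0.01, -0.66], [0.05, -0.66], [0.11, -0.65], [0.17, -0.64], [0.22, -0.62], [0.27, -0.6], [0.33, -0.58], [0.38, -0.55], [0.42, -0.51], [0.46, -0.47], [0.5, -0.43], [0.54, -0.39], [0.57, -0.34], [0.6, -0.29], [0.62, -0.23], [0.64, -0.18], [0.65, -0.12], [0.66, -0.06], [0.4, -0.01]]
```

```bash
python3 -m creep '[[0,0,-0.04,0],[-0.62,-0.22,0,0],[-0.6,-0.27,0,0],[-0.58,-0.33,0,0]]' | grep -E 'force'; python3 go.py;  python3 -m creep '[[-0.55,-0.38,0,0],[-0.51,-0.42,0,0],[-0.47,-0.46,0,0]]' | grep force; python3 go.py
```

```text
wrist_force: [0.9, 3.2, 4.0]
t 5.87 [0.6269 0.0947 0.1724] [ 1.799e+02 -1.000e-02  1.080e+02] r 76.6 ang -14.0 F [0.89 3.24 3.99] op 0.0003
wrist_force: [2.2, 2.8, 4.8]
t 6.12 [0.6193 0.0757 0.1723] [1.7993e+02 2.0000e-02 1.0797e+02] r 76.6 ang -29.4 F [2.17 2.78 4.83] op 0.0005
```

```bash
python3 -m creep '[[-0.43,-0.5,-0.02,0],[-0.39,-0.54,0,0],[-0.34,-0.57,0,0]]' | grep force; python3 -m creep '[[-0.29,-0.6,0,0],[-0.23,-0.62,0,0],[-0.18,-0.64,0,0]]'|grep force; python3 go.py;  python3 -m creep '[[-0.12,-0.65,0,0],[-0.06,-0.66,0,0],[-0.01,-0.66,0,0]]' | grep force; python3 go.py
```

```text
wrist_force: [2.3, 3.0, 4.7]
wrist_force: [2.6, 1.3, 3.4]
t 6.62 [0.5914 0.0475 0.1722] [1.7999e+02 3.0000e-02 1.0799e+02] r 76.5 ang -59.4 F [2.55 1.26 3.43] op 0.0005
wrist_force: [3.3, 0.3, 2.8]
t 6.87 [0.573  0.0398 0.1722] [-1.7999e+02  2.0000e-02  1.0799e+02] r 76.3 ang -74.4 F [3.29 0.28 2.82] op 0.0006
```

```bash
python3 -m creep '[[0.05,-0.66,0.03,0],[0.11,-0.65,0,0],[0.17,-0.64,0,0]]' | grep force; python3 go.py; python3 -m creep '[[0.22,-0.62,0,0],[0.27,-0.6,0,0],[0.33,-0.58,0,0]]'|grep force; python3 go.py;  python3 -m creep '[[0.38,-0.55,0,0],[0.42,-0.51,0,0]]' | grep force; python3 go.py
```

```text
wrist_force: [2.8, -1.0, 2.9]
t 7.12 [0.5536 0.0371 0.172 ] [1.7999e+02 3.0000e-02 1.0799e+02] r 76.2 ang -89.2 F [ 2.83 -0.98  2.87] op 0.0006
wrist_force: [2.5, 0.1, 4.0]
t 7.37 [0.5338 0.0395 0.1719] [-1.7999e+02  2.0000e-02  1.0799e+02] r 76.1 ang -104.2 F [2.45 0.09 4.02] op 0.0007
wrist_force: [1.8, -1.2, 4.7]
t 7.53 [0.5212 0.0439 0.1719] [-1.7998e+02  2.0000e-02  1.0799e+02] r 76.1 ang -114.3 F [ 1.84 -1.2   4.73] op 0.0005
```

```bash
python3 -m creep '[[0.46,-0.47,0,0],[0.5,-0.43,0,0],[0.54,-0.39,0,0],[0.57,-0.34,0,0]]' | grep force; python3 go.py; python3 -m creep '[[0.6,-0.29,0,0],[0.62,-0.23,0,0]]'|grep force; python3 go.py;  for a in 1 ; do python3 -m creep '[[0.64,-0.18,0,0],[0.32,-0.06,0,0]]' | grep force; python3 go.py; python3 -m creep '[[0.33,-0.06,0,0]]' | grep force; python3 go.py;done
```

```text
wrist_force: [1.9, -1.5, 2.9]
t 7.87 [0.4993 0.0589 0.1718] [-179.97    0.    107.99] r 76.1 ang -134.3 F [ 1.95 -1.54  2.86] op 0.0005
wrist_force: [1.8, -1.8, 3.8]
t 8.03 [0.4906 0.069  0.1718] [-179.96    0.    107.99] r 76.1 ang -144.4 F [ 1.83 -1.78  3.83] op 0.0004
wrist_force: [0.7, -1.6, 2.9]
t 8.20 [0.4852 0.0777 0.1717] [-1.7995e+02 -1.0000e-02  1.0803e+02] r 76.1 ang -152.1 F [ 0.69 -1.6   2.95] op 0.0005
wrist_force: [0.7, -1.7, 2.7]
t 8.28 [0.484  0.0804 0.1717] [-1.7996e+02 -1.0000e-02  1.0801e+02] r 76.0 ang -154.3 F [ 0.69 -1.66  2.74] op 0.0002
```

```bash
for i in 1 2; do python3 -m creep '[[0.2,-0.03,0,0],[0,0,0,0]]' | grep force; python3 go.py; done
```

```text
wrist_force: [0.2, 0.8, 0.1]
t 8.45 [0.4824 0.0825 0.1709] [-1.7987e+02 -1.0000e-01  1.0802e+02] r 76.5 ang -156.3 F [0.2  0.85 0.12] op 0.0004
wrist_force: [-1.3, -0.8, 0.0]
t 8.62 [0.482  0.0839 0.1713] [-1.7992e+02 -6.0000e-02  1.0799e+02] r 76.4 ang -157.3 F [-1.25 -0.75  0.04] op 0.0006
```

The push-back force fell to zero near -156° and the tip dropped, so the notch is found. Now I'll centre in the notch and shift slightly outward so the tip clears the notch's inner wall.

```bash
python3 -m creep '[[0.3,-0.15,-0.02,0],[0.2,-0.15,0,0],[0,0,0,0],[0,0,0,0]]' | grep force; python3 go.py .4761 .0898 .165
python3 - <<'E'
from h import *
s,c=snap('wrist','w1.png')
E
```

```text
wrist_force: [0.0, 0.6, 0.1]
t 8.95 [0.4781 0.0874 0.1721] [-180.   -0.  108.] r 78.7 ang -160.8 F [0.04 0.57 0.14] op 0.0003
cm tool [ 0.29 -0.12  0.71]
```

View pics/w1.png

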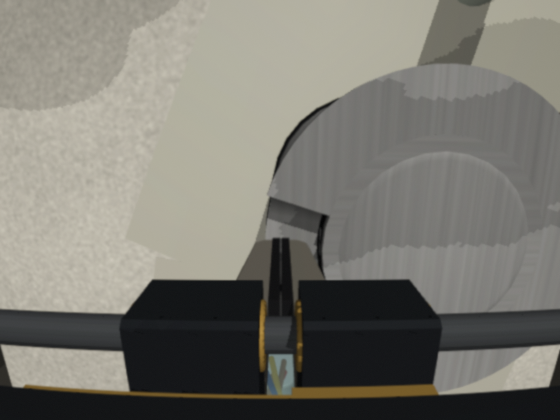

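The wrist view shows the notch's far wall running from (268,200) to (328,214), its inner wall near (322,235), and the fingertip between them at (280,240). I'll measure those points in tool coordinates.

Run:
```python
from go import *
s=info();c=env.read_camera('wrist')
T=np.eye(4);T[:3,:3]=R.from_euler('xyz',s['ee_rot'],degrees=True).as_matrix();T[:3,3]=s['eef_pos'];E=T@np.array(c['T_tool_cam'])
for u,v in [(270,197),(328,214),(321,245)]:
    p=onz(c,u,v,.172,E);q=p[:2]-C;print((u,v),p.round(4),'r',np.hypot(*q).round(4),'ang',np.degrees(np.arctan2(q[1],q[0])).round(1),'tool cm',(100*T[:3,:3].T@(p-T[:3,3])).round(2))
```

```text
t 9.00 [0.4782 0.0874 0.1721] [180.     0.   107.99] r 78.7 ang -160.8 F [-0.28 -0.65  0.81] op 0.0005
(270, 197) [0.4644 0.1135 0.172 ] r 0.0881 ang 179.9 tool cm [ 2.91 -0.51  0.01]
(328, 214) [0.4939 0.1141 0.172 ] r 0.0586 ang 179.2 tool cm [2.06 2.32 0.01]
(321, 245) [0.4961 0.0979 0.172 ] r 0.0585 ang -164.8 tool cm [0.45 2.02 0.01]
```

The far wall is at about 179.5° and the inner wall at r 58.5, so the middle is near -162.5°. I'll make a small adjustment and go down.

```bash
python3 -m creep '[[0.22,-0.13,0,0],[0,0,0.2,0],[0,0,0.2,0],[0,0,0.2,0],[0,0,0,0]]' | grep force; python3 go.py; for i in 1 2 3; do python3 -m creep '[[0,0,0.1,0],[0,0,0,0]]' | grep force; python3 go.py; done
```

```text
wrist_force: [-0.1, 0.0, 0.5]
t 9.47 [0.4759 0.0891 0.1654] [-1.7994e+02 -2.0000e-02  1.0799e+02] r 80.3 ang -162.4 F [-0.08  0.02  0.5 ] op 0.0005
wrist_force: [0.5, -0.2, 0.0]
t 9.63 [0.4762 0.089  0.1649] [-1.7998e+02 -1.0000e-02  1.0799e+02] r 80.0 ang -162.3 F [ 0.53 -0.2   0.  ] op 0.0006
wrist_force: [-0.3, -1.0, 0.5]
t 9.80 [0.4763 0.089  0.164 ] [-179.99   -0.    107.99] r 80.0 ang -162.3 F [-0.29 -1.    0.48] op 0.0009
wrist_force: [-0.3, 0.3, 0.7]
t 9.97 [0.4765 0.089  0.1632] [1.7998e+02 1.0000e-02 1.0799e+02] r 79.8 ang -162.3 F [-0.32  0.3   0.65] op 0.0006
```

The tip is in the notch with no side force and has just reached the catch top at z 0.163. I'll press now.

```bash
for i in 1 2 3 4; do python3 -m creep '[[0,0,0.12,0],[0,0,0,0]]' | grep force; python3 go.py; done
```

```text
wrist_force: [-0.4, 0.2, 2.8]
t 10.13 [0.4765 0.0891 0.1621] [1.7998e+02 1.0000e-02 1.0799e+02] r 79.8 ang -162.3 F [-0.37  0.17  2.83] op 0.0007
wrist_force: [0.2, 0.1, 1.0]
t 10.30 [0.4765 0.089  0.1608] [1.7997e+02 1.0000e-02 1.0799e+02] r 79.8 ang -162.3 F [0.19 0.08 1.02] op 0.0009
wrist_force: [-0.4, -0.6, 5.1]
t 10.47 [0.4765 0.089  0.1596] [1.7998e+02 1.0000e-02 1.0799e+02] r 79.8 ang -162.3 F [-0.43 -0.58  5.12] op 0.0004
wrist_force: [-0.3, 0.0, 4.5]
t 10.63 [0.4765 0.089  0.1584] [1.7998e+02 1.0000e-02 1.0799e+02] r 79.8 ang -162.3 F [-0.26  0.05  4.47] op 0.0007
```

```bash
python3 -m creep '[[0,0,0.06,0],[0,0,0,0],[0,0,0,0],[0,0,0,0]]' | grep force; python3 go.py
python3 - <<'E'
from h import *
snap('scene','sc2.png')
E
```

```text
wrist_force: [-1.1, -0.1, 4.9]
t 10.97 [0.4765 0.089  0.158 ] [1.7998e+02 1.0000e-02 1.0799e+02] r 79.8 ang -162.3 F [-1.07 -0.05  4.93] op 0.0002
```

View pics/sc2.png

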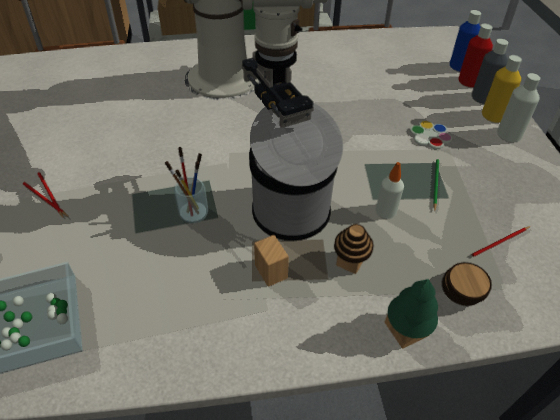

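The scene view shows the lid already tilting open around (295,150), with the hand at (285,105) in its way. I'll draw the hand up and outward, toward the robot.

```bash
python3 -m creep '[[0,-0.2,-0.5,0],[0,-1,-1,0],[0,-2.5,-1.5,0],[0,-2.5,-1.5,0],[0,-2.5,-1.5,0]]' | grep force; python3 go.py; python3 -m creep '[[0,-2,-2.5,0],[0,-1,-3,0],[0,0,-3,0],[0,0,-3,0],[0,0,-3,0]]' | grep force; python3 go.py
```

```text
wrist_force: [-0.1, 0.0, 0.6]
t 11.43 [0.3919 0.0621 0.2174] [-1.7988e+02 -5.0000e-02  1.0802e+02] r 168.6 ang -162.3 F [-0.07  0.    0.65] op 0.0008
wrist_force: [0.7, -0.0, 0.6]
t 11.85 [0.3643 0.0529 0.3637] [-1.7998e+02 -1.0000e-02  1.0797e+02] r 197.7 ang -162.2 F [ 0.7  -0.05  0.61] op 0.0005
```

```bash
for i in 1 2; do python3 -m creep '[[-3,0,0,0],[-3,0,0,0],[-3,0,0,0],[-3,0,0,0],[-2,0,0,0]]' >/dev/null; done; for i in 1 2 3 4; do python3 -m creep '[[0,0,0,0],[0,0,0,0],[0,0,0,0],[0,0,0,0],[0,0,0,0]]'>/dev/null; done; python3 go.py
python3 - <<'E'
from h import *
c=snap('top','top3.png')[1]['frame'];d=snap('scene','sc3.png')[1]['frame'];a=cv2.imread('pics/top0.png');b=cv2.imread('pics/sc0.png')
cv2.imwrite('pics/m3.png',cv2.resize(np.vstack([np.hstack([a,c[:,:,::-1]]),np.hstack([b,d[:,:,::-1]])]),(800,600)))
E
```

```text
t 14.35 [ 0.4515 -0.2134  0.3627] [-180.     -0.    107.99] r 341.9 ang -107.2 F [-0.02  0.46 -0.5 ] op 0.0007
```

View pics/m3.png

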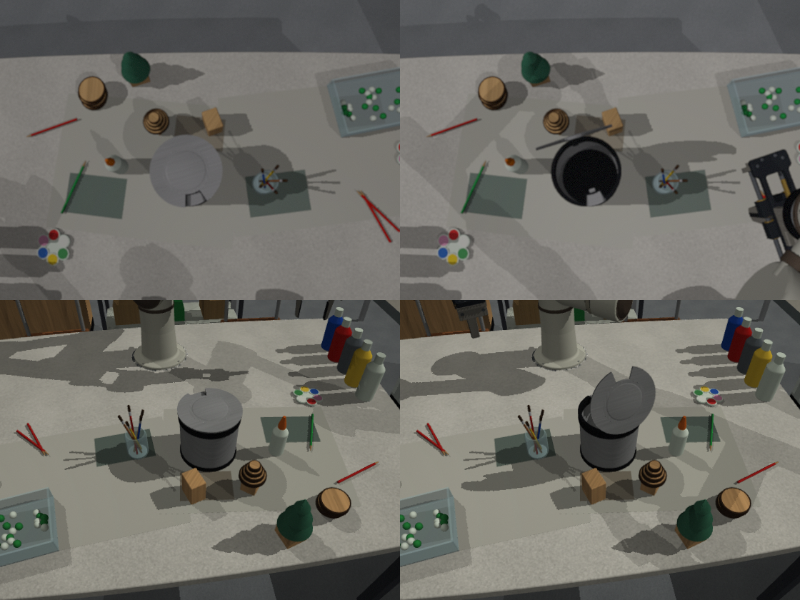

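The lid stands wide open: it is edge-on in the top view at (570,137) and upright in the scene view at (625,390). The other things look unmoved and the arm is clear. I'll do a numeric check that nothing moved, then hand in.

Run:
```python
from h import *
a=cv2.imread('pics/sc0.png');b=cv2.imread('pics/sc3.png')
for n,(x0,y0,x1,y1) in dict(bin=(245,195,340,240),glue=(375,160,408,222),jar=(165,145,212,225),tree=(330,222,378,272),block=(250,235,292,287)).items():
    t=cv2.cvtColor(a[y0:y1,x0:x1],6);r=cv2.matchTemplate(cv2.cvtColor(b[y0-8:y1+8,x0-8:x1+8],6),t,cv2.TM_CCOEFF_NORMED);m=cv2.minMaxLoc(r);print(n,round(m[1],3),m[3][0]-8,m[3][1]-8)
snap('scene','sc4.png');d=cv2.absdiff(cv2.imread('pics/sc4.png'),b)[60:160,240:360];print('lid still:',d.mean())
env.hand_in()
```

```text
bin 0.997 0 0
glue 0.979 0 0
jar 0.998 0 0
tree 0.994 0 0
block 0.972 0 0
lid still: 0.8331111111111111
the job is handed in; nothing more can be done
```

The bin is open and the job is handed in. The lid is standing wide open, the hand is well clear, and it took about 14 s of the 72 s allowed.

- **Sweep:** I laid the closed fingertips on the lid's far edge, where they met it at z 0.172 as expected. I then swept them round the robot's right side at 76 mm with about 3–5 N. At about -156° the force dropped to zero and the tip dipped, which matched the notch seen in the camera (middle near -162°).
- **Press:** I centred in the notch and pressed the catch down about 5 mm with roughly 5 N. The lid released, and I drew the hand up and out toward the robot, then aside.

**Last checks:**
- The lid is edge-on in the top view, and two successive pictures show it at rest. I judged how far it opened by eye and did not measure the angle.
- Comparing scene pictures from before and after, the bin, glue, jar, tree and block all show 0 px shift.
- Wrist force is back to noise level.

No check failed or disagreed. The first contact briefly reached about 9 N down with about 4 N sideways, so I eased off before sweeping.

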